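# Clear the offcuts from the slat cropper's die bed

### The arm

A 6-joint arm with a two-finger parallel gripper is mounted at the origin on a cart in front of the work surface, level with it; the furniture and walls round the work are solid. World frame = base frame: x ahead of the robot, y to its left, z up, the work surface at z = 0. Lengths are in m, angles in rad, forces in N, time in s.
With the tool pointing down it reaches from about 0.35 to 0.975 m from the base axis. Payload 4.9 kg.
Tool frame: the origin (TCP) lies midway between the tips of the shut fingers; the grasp point (between the pads) lies 19 mm behind it; z points along the fingers, y is the line along which they close (so a half turn about z gives the same grasp; the last joint's range is limited). The gripper opens to 85 mm and grips with 20 to 120 N. Pads are 22 mm wide; open, the fingers measure 114 mm over their backs; the gripper's body (76 mm by 85 mm) begins 54 mm behind the grasp point. The pads swing forward as they close: fully open they stand 13 mm farther back than shut.
Start: joints at [-1.357, 0.053, 1.613, -0, 1.476, -0.119], TCP at [0.204, -0.591, 0.231] pointing down, gripper open.
Joint ranges: [-3.01, 3.01], [-1.01, 2.22], [0.06, 2.58], [-1.02, 4.17], [0.09, 2.62], [-3.14, 3.14]. Speed limits (rad/s): [2.57, 2.57, 3.14, 3.14, 3.14, 3.14].

### API

Orientations are given as [roll, pitch, yaw] about the fixed x, y, z axes, in that order (R = Rz(yaw) Ry(pitch) Rx(roll)).
In Python, from station import monitor, capture, job gives the robot as it stands. The module is installed in compiled form; this text tells all that it offers.
- The arm moves only by the shell command python3 -m crank 'ROWS' [FORCE]. ROWS is a JSON object of lists of equal length, an entry for each row: "angular": the turn, a rotation vector about the tool's x, y, z normalised to -1 to 1, where 1 is pi rad, a list of three; "translation": the shift along the tool's x, y, z normalised to -1 to 1, where 1 is 0.3 m, a list of three; "fingers": the closure, from -1 (fully open) to 1 (shut). In form: {"angular": [[rx, ry, rz], ...], "translation": [[tx, ty, tz], ...], "fingers": [fingers, ...]}. A call has 1 to 10 rows; each row is the pose to reach, as a shift and turn from the pose commanded when the call began, along the tool's axes at that moment, turning the shorter way round; what a row does not reach only later rows make up. A row lasts 1/10 s, in which the tool goes at most 50 mm and 8.59 degrees, less where a joint would pass 70% of its speed; a pose out of reach is approached as far as the arm can. A call with a number of a shift or a turn outside -1 to 1 is refused whole. A call with a gripper value outside its range is refused whole. The fingers move at their own pace and stop on an object; FORCE is the grip in N (left out, the last holds). Time passes only in rows, so rows that repeat a pose let the fingers close. It gives the time, the measured TCP pose, the force, the opening and the grip force at its end, in the units of the state.
- monitor.observe(): the state, without advancing time (a new reading comes with each control period).
- capture(name): name is "side" or "top"; returns a dict with "pixels" (480x640x3 uint8, blue, green, red), "K" (3x3 intrinsics, pixels), "cam_to_world" (4x4, takes a point from camera to world coordinates). Camera axes: x right, y down, z forward; pixel columns grow to the right and rows downward; lengths in m; the calibration is good to about 2 mm. A picture is of the moment at which its call begins. There is no depth.
- job.hand_in(): hands the job in; it is judged then, once.
The state is a dict: "time_s": time; "qpos": joint angles; "qd": joint speeds; "joint_efforts": joint torques, N m; "tool_pos": TCP position; "orientation": TCP orientation; "ft_force": force on the tool from outside, world axes, zero at the start; "moment": the same for the moment, N m; "opening": opening from 0.0 (shut) to 1.0 (fully open); "grasp_force": force on a finger pad.
Only numpy, scipy, OpenCV 4.12 (cv2) and the standard library are available. Lean on these libraries where they do the work, as an engineer would, in place of code of your own. Each camera call takes 0.05 s, during which the arm holds its last target. There are 200 camera calls.

### The job

The slat cropper's bed is littered with wooden offcuts: put the screwdriver's blade into the notch in the side of its clear guard, lever the guard up and leave it standing wide open. Then, keeping your fingers off the offcuts, sweep all four of them with the hand brush along the bed and off its open end into the grey tray. Lay both tools down on the bench clear of the machine and shut the guard fully again, leaving the other things on the bench where they are.

Things in the scene. Friction and masses are not known exactly. Their poses are not given: they have to be found in the camera images.
- cropper: Grey bench slat cropper (hand guillotine), fixed; foot 290 x 150 x 8 mm. Origin on the bench (z 0) under the centre of its bed. x runs along the bed to the press head, -x to the tray, y to the guard's hinge. 'Cropper' offsets below are in this frame, mm. Press head x 116 to 188, y -58 to 58, top z 143; its lever rises at x 150 to 240, y 68, to z 290. Foot y -75 to 75, x -95 to 195.
- bed_center (a point): Centre of the flat steel bed's top, at cropper (0, 0, 60). The bed is 230 long (x -115 to 115), open at its x -115 end above the tray; a channel 92 wide between a fence (y 46 to 56, top z 94) on the hinge side and a low rail (y -54 to -46, top z 68) on the pry side (-y).
- guard (a joint): Clear plastic guard with aluminium edges over the bed (216 x 112 mm, 4 thick, underside z 96). 0 = shut and level, positive = free (-y) edge raised, rad; 1.5 = end stop. Stiff hinge: stays at any angle, takes 2 to 3 N at the edge. No handle: a skirt hangs outside the rail (cropper y -60 to -57, down to z 70) with a pry notch 44 wide (x -22 to 22), open from z 68 to z 91.
- guard_hinge (a point): Centre of the guard's hinge axis, which runs along the cropper's x; at cropper (0, 58, 98) mm. The free edge is 118 mm from it.
- guard_notch (a point): Middle of the upper edge of the pry notch, on the guard's free edge; moves with the guard. Shut, it is at cropper (0, -58, 91) mm.
- tray: Grey plastic open tray 134 x 124 x 50 mm, 3 mm walls, fixed to the cropper under the open end of its bed. Origin 1 mm over the bench under its centre, at cropper (-172, 0, 1) mm; axes as the cropper's.
- screwdriver: Screwdriver with a red handle, 206 mm long, loose, lying on the bench. Origin on its underside at mid length; its -y axis points along the blade, +y to the handle's end. Handle 26 x 28 mm, y 7 to 103 mm; round blade 6 mm thick, y -98 to 7, its axis 14 mm above the origin.
- screwdriver_tip (a point): Tip of the screwdriver's blade, on the blade's axis.
- screwdriver_grip (a point): Point on the screwdriver's axis in the front part of the handle, 120 mm from the tip.
- brush: Wooden hand brush, black bristles, 193 mm long; loose, standing on its bristles. Origin at mid length, level with the bristles' underside; x points from handle to head, z up. Head x 18 to 96, 34 wide (y), 40 high (bristles 26, wood 14), fits crosswise in the bed's channel; handle 24 wide, 18 thick, x -97 to 17, rising a little to its end, its underside 28 to 38 mm up.
- brush_head (a point): Centre of the bristles' underside, at brush (57, 0, 0) mm.
- brush_grip (a point): Middle of the handle where it is best gripped, at brush (-28, 0, 40) mm; 85 mm behind brush_head.
- offcut_0: Offcut of plain wooden slat, 22 x 26 x 14 mm, loose, lying on the bed under the guard. Origin at the centre of its underside.
- offcut_1: Offcut of plain wooden slat, 25 x 26 x 14 mm, loose, lying on the bed under the guard. Origin at the centre of its underside.
- offcut_2: Offcut of plain wooden slat, 28 x 26 x 14 mm, loose, lying on the bed under the guard. Origin at the centre of its underside.
- offcut_3: Offcut of plain wooden slat, 31 x 26 x 14 mm, loose, lying on the bed under the guard. Origin at the centre of its underside.
- marker: Red and white marker, 135 x 18 mm, lying on the bench; a bystander.
- tape_measure: Yellow tape measure, 63 x 90 x 38 mm, lying on the bench; a bystander.
- stapler: Blue desk stapler, 34 x 157 x 48 mm; a bystander.
- sample_box: Small brown carton, 57 x 94 x 41 mm; a bystander.

How it is judged:
By the outcome, as a careful person would: the job done as asked, in the order asked, and still so for the second after the job is handed in, with the robot touching nothing.
It also fails if it takes over 72 s, if anything falls off the work surface, if the arm or the gripper's body presses on something with over 40 N, if the wrist force passes 120 N, or if a joint passes its speed limit or range.

## Working session

There is one attempt and no reset: what is moved stays moved. The work goes in short steps, Python scripts to look and compute and a shell command to move; the robot and the scene stay as the last step left them, time stands still between calls to the robot, and variables do not carry over. Pictures are saved under pics/ and viewed, at most 10 in all, crops included, and the job is handed in when it is done.

```bash
mkdir -p pics
python3 - <<'E'
from station import monitor,capture
import cv2,numpy as np
print(monitor.observe())
for n in("side","top"):
    c=capture(n);cv2.imwrite(f"pics/{n}0.png",c["pixels"]);np.savez(f"{n}0.npz",**c);print(n,c["K"].tolist(),np.round(c["cam_to_world"],4).tolist())
E
```

```text
{'time_s': 0.0, 'qpos': array([-1.35699172e+00,  5.33851058e-02,  1.61428336e+00,  1.56740106e-05,
        1.47596955e+00, -1.19010537e-01]), 'qd': array([-0.00015161, -0.00043243,  0.00019657,  0.00130381,  0.00161277,
        0.00073373]), 'joint_efforts': array([ 1.57390873e-04, -3.93684912e+01, -3.70175242e+01, -8.83266648e-05,
        7.11389715e-03,  6.76430176e-06]), 'tool_pos': array([ 0.20405864, -0.59010448,  0.23005185]), 'orientation': array([-3.13956362e+00, -2.58334518e-04,  3.32813379e-01]), 'ft_force': array([-0.14034932,  0.52530414, -0.28188722]), 'moment': array([-0.01253269, -0.00588688, -0.01910563]), 'grasp_force': 0.0, 'opening': 0.9992471764402019}
side [[513.8819819196215, 0.0, 316.4667165084138], [0.0, 513.8819819196215, 244.76223690026674], [0.0, 0.0, 1.0]] [[-0.9713, -0.0781, 0.2244, 0.249], [-0.2372, 0.3768, -0.8954, 1.1543], [-0.0146, -0.923, -0.3846, 0.5497], [0.0, 0.0, 0.0, 1.0]]
top [[585.1102245225283, 0.0, 323.27767581325645], [0.0, 585.1102245225283, 243.6448319848978], [0.0, 0.0, 1.0]] [[0.1051, -0.9704, 0.2173, 0.232], [-0.9945, -0.1023, 0.0246, 0.1131], [-0.0016, -0.2187, -0.9758, 1.3093], [0.0, 0.0, 0.0, 1.0]]
```

View pics/side0.png

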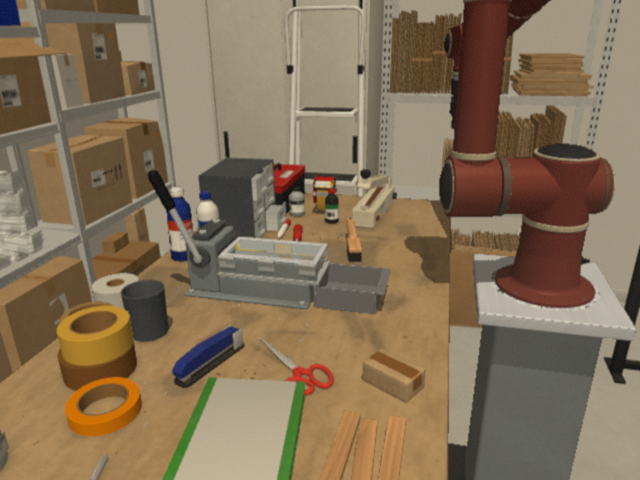

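View pics/top0.png

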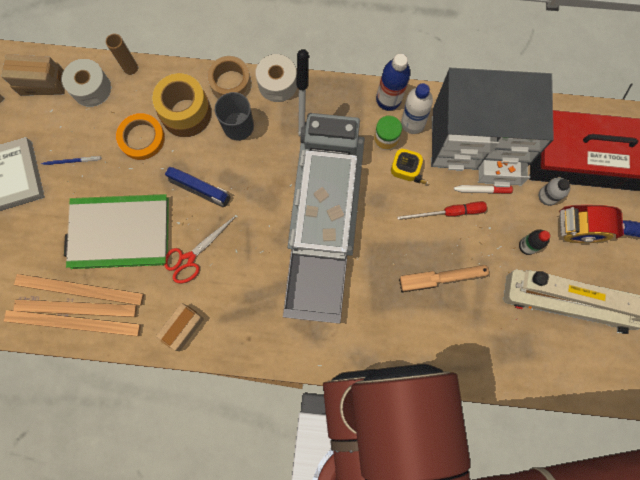

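The side view shows the cropper at (260,260) with its tray at (350,285). In the top view the cropper runs from the head (330,130) to the tray (315,290), with the screwdriver from tip (399,218) to (487,208) and the brush from head (401,283) to (489,270). I'll zoom in to get the corners.

```bash
cat > h.py <<'E'
import numpy as np,cv2
from scipy.spatial.transform import Rotation as R
def load(n):
    d=np.load(n+".npz");return d["pixels"],d["K"],d["cam_to_world"]
def ray(c,uv,z):
    _,K,T=c;d=T[:3,:3]@np.linalg.solve(K,[*uv,1.]);o=T[:3,3];return o+d*(z-o[2])/d[2]
def proj(c,P):
    _,K,T=c;p=T[:3,:3].T@(np.asarray(P)-T[:3,3]);return (K@p/p[2])[:2]
def tri(c1,u1,c2,u2):
    A=[];b=[]
    for (_,K,T),uv in((c1,u1),(c2,u2)):
        d=T[:3,:3]@np.linalg.solve(K,[*uv,1.]);d/=np.linalg.norm(d);M=np.eye(3)-np.outer(d,d);A.append(M);b.append(M@T[:3,3])
    return np.linalg.lstsq(np.vstack(A),np.hstack(b),rcond=None)[0]
E
python3 - <<'E'
import cv2
a=cv2.imread("pics/top0.png")[100:330,280:500];cv2.imwrite("pics/t1.png",cv2.resize(a,None,fx=2.6,fy=2.6,interpolation=cv2.INTER_CUBIC))
a=cv2.imread("pics/side0.png")[150:320,140:400];cv2.imwrite("pics/s1.png",cv2.resize(a,None,fx=3,fy=3,interpolation=cv2.INTER_CUBIC))
E
```

```text
(no output)
```

View pics/t1.png

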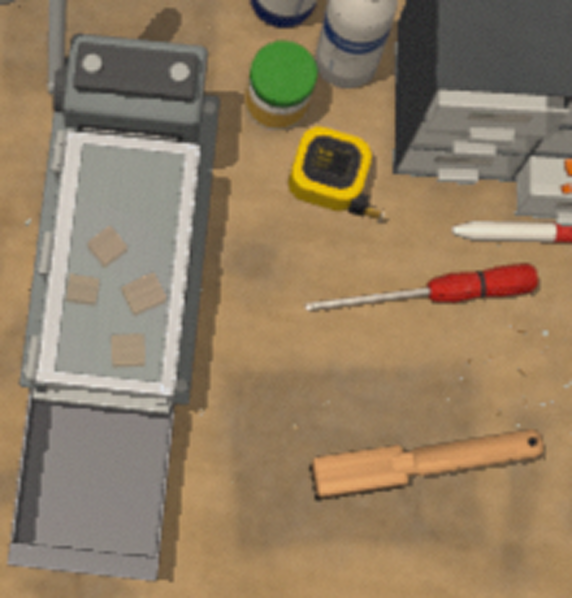

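View pics/s1.png

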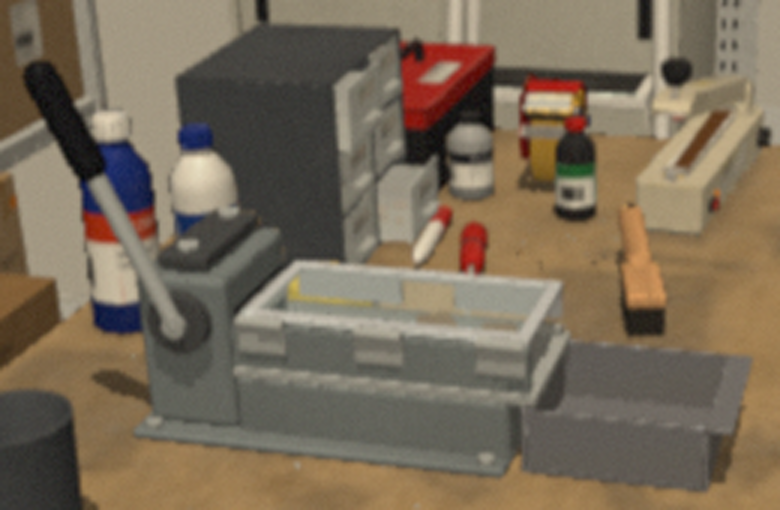

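The top zoom shows the guard's white frame with crop corners (63,130), (199,142), (175,396), (37,383) and four offcuts, with the tools to its right. The side zoom shows the frame's top and the tools behind the guard.

Run:
```python
from h import *
t=load("top0");s=load("side0")
f=lambda p:(np.array(p)+.5)/2.6-.5+[280,100]
g=lambda p:(np.array(p)+.5)/3-.5+[140,150]
# guard frame mask
hsv=cv2.cvtColor(t[0],cv2.COLOR_BGR2HSV)
def big(m,box):
    x0,y0,x1,y1=box;q=np.zeros_like(m);q[y0:y1,x0:x1]=m[y0:y1,x0:x1]
    c=max(cv2.findContours(q,cv2.RETR_EXTERNAL,cv2.CHAIN_APPROX_NONE)[0],key=cv2.contourArea);return c
c=big(cv2.inRange(hsv,(0,0,195),(180,40,255)),(285,140,365,260))
r=cv2.minAreaRect(c);B=cv2.boxPoints(r);print("guard px",r)
W=np.array([ray(t,b,.1) for b in B]);print(W.round(4).tolist(),W.mean(0))
print(np.linalg.norm(np.diff(W,axis=0),axis=1))
# hand corners guard
P=np.array([ray(t,f(p),.1) for p in((63,130),(199,142),(175,396),(37,383))]);print("hand",P.round(4).tolist(),P.mean(0),np.linalg.norm(np.diff(P,axis=0),axis=1))
# side triangulation of far-right/near corners: side crop (295,262) = far(-y) head corner ; (563,282)= -y open corner;
print("tri",tri(t,f((199,142)),s,g((295,262))),tri(t,f((175,396)),s,g((563,282))))
# tray rim
for p in((10,562),(158,580)):print("tray",ray(t,f(p),.051))
print("tray tri",tri(t,f((158,580)),s,g((750,357))))
# screwdriver
for n,p in(("tip",(309,307)),("end",(538,279)),("hfront",(430,291))):print(n,ray(t,f(p),.014))
c=big(cv2.inRange(hsv,(0,150,80),(8,255,255))|cv2.inRange(hsv,(170,150,80),(180,255,255)),(440,198,492,220))
r=cv2.minAreaRect(c);print("red",r,[ray(t,b,.014).round(4).tolist() for b in cv2.boxPoints(r)])
print("red end tri",tri(t,f((538,279)),s,g((474,226))))
for n,p,z in(("h1",(311,461),.04),("h2",(407,446),.04),("h3",(412,483),.04),("h4",(318,497),.04),("end",(541,440),.056),("mid",(474,454),.049)):print("brush",n,ray(t,f(p),z).round(4))
print("brush tri head corners",tri(t,f((311,461)),s,g((625,305))),tri(t,f((318,497)),s,g((664,304))))
for i,p in enumerate(((107,246),(82,289),(143,294),(127,350))):print("off",ray(t,f(p),.074).round(4))
```

```text
guard px ((324.8719482421875, 200.65245056152344), (51.79239273071289, 96.51717376708984), 6.340191841125488)
[[0.4902, 0.2051, 0.1], [0.707, 0.2068, 0.1], [0.7056, 0.0931, 0.1], [0.4893, 0.0955, 0.1]] [0.59804316 0.15011921 0.1       ]
[0.21683793 0.1137199  0.21628595]
hand [[0.7072, 0.208, 0.1], [0.7085, 0.0927, 0.1], [0.4886, 0.0918, 0.1], [0.4876, 0.2045, 0.1]] [0.59797796 0.14926113 0.1       ] [0.11530246 0.21996114 0.1127076 ]
tri [0.70873691 0.0925346  0.09764591] [0.48925468 0.09179409 0.09824953]
tray [0.34546158 0.21280557 0.051     ]
tray [0.34358398 0.08993535 0.051     ]
tray tri [0.34453404 0.08991547 0.0481343 ]
tip [ 0.59893715 -0.01942426  0.014     ]
end [ 0.64571522 -0.21886213  0.014     ]
hfront [ 0.62471149 -0.12454306  0.014     ]
red ((476.0, 207.5), (11.0, 20.0), 90.0) [[0.6527, -0.1711, 0.014], [0.6576, -0.2169, 0.014], [0.6312, -0.2181, 0.014], [0.6264, -0.1725, 0.014]]
red end tri [ 0.64674963 -0.21736222  0.01877589]
brush h1 [ 0.4575 -0.0288  0.04  ]
brush h2 [ 0.4789 -0.1086  0.04  ]
brush h3 [ 0.4478 -0.1148  0.04  ]
brush h4 [ 0.4277 -0.037   0.04  ]
brush end [ 0.4926 -0.2168  0.056 ]
brush mid [ 0.4762 -0.1633  0.049 ]
brush tri head corners [ 0.46134113 -0.02979589  0.029798  ] [ 0.43021328 -0.03811423  0.03015321]
off [0.6174 0.1612 0.074 ]
off [0.5776 0.1781 0.074 ]
off [0.5786 0.1266 0.074 ]
off [0.529 0.135 0.074]
```

```bash
cat >> h.py <<'E'
def go(x,y,z,yaw=90,pitch=0):
    "shift and turn from the measured pose to a tool-down target; pitch tilts tool x up"
    from station import monitor
    s=monitor.observe();A=R.from_euler("xyz",s["orientation"]);B=R.from_euler("xyz",[180,pitch,yaw],degrees=True)
    d=A.inv().apply(np.array([x,y,z])-s["tool_pos"]);w=(A.inv()*B).as_rotvec()
    print("t",round(s["time_s"],1),"ang",(w/np.pi).round(3).tolist(),"tr",(d/.3).round(3).tolist(),"mm",(d*1000).round(1).tolist())
E
python3 -c "
from h import *
go(.6264,-.1362,.12,103.2)"
```

```text
t 0.1 ang [-0.0, -0.0, -0.467] tr [1.825, -0.97, 0.369] mm [547.5, -290.9, 110.8]
```

```bash
python3 -m crank '{"angular":[[0,0,-0.467],[0,0,-0.467],[0,0,-0.467],[0,0,-0.467],[0,0,-0.467],[0,0,-0.467],[0,0,-0.467],[0,0,-0.467],[0,0,-0.467],[0,0,-0.467]],"translation":[[0.95,-0.5,0],[0.95,-0.5,0],[0.95,-0.5,0],[0.95,-0.5,0],[0.95,-0.5,0],[0.95,-0.5,0],[0.95,-0.5,0],[0.95,-0.5,0],[0.95,-0.5,0],[0.95,-0.5,0]],"fingers":[-1,-1,-1,-1,-1,-1,-1,-1,-1,-1]}' 100; python3 -c "
from h import *
go(.6264,-.1362,.10,103.2)"
```

```text
time_s: 1.1
tool_pos: [0.4246, -0.3551, 0.2307]
orientation: [-3.141, -0.001, 1.806]
ft_force: [0.4, -0.4, -0.4]
opening: 1.0
grasp_force: 0.0
t 1.1 ang [-0.0, -0.0, 0.002] tr [0.552, 0.825, 0.436] mm [165.7, 247.4, 130.7]
```

```bash
python3 -m crank '{"angular":[[0,0,0.002],[0,0,0.002],[0,0,0.002],[0,0,0.002],[0,0,0.002],[0,0,0.002],[0,0,0.002],[0,0,0.002],[0,0,0.002]],"translation":[[0.552,0.825,0.436],[0.552,0.825,0.436],[0.552,0.825,0.436],[0.552,0.825,0.436],[0.552,0.825,0.436],[0.552,0.825,0.436],[0.552,0.825,0.436],[0.552,0.825,0.436],[0.552,0.825,0.436]],"fingers":[-0.15,-0.15,-0.15,-0.15,-0.15,-0.15,-0.15,-0.15,-0.15]}'; python3 -c "
from h import *
go(.6264,-.1362,.005,103.2)
from station import capture
a=capture('top')['pixels'][130:280,370:570];cv2.imwrite('pics/t2.png',cv2.resize(a,None,fx=3,fy=3))"
```

```text
time_s: 2.0
tool_pos: [0.6275, -0.138, 0.0997]
orientation: [-3.14, -0.0, 1.795]
ft_force: [0.6, -0.7, 1.0]
opening: 0.573
grasp_force: 0.0
t 2.0 ang [-0.001, -0.0, -0.002] tr [0.007, -0.002, 0.316] mm [2.0, -0.5, 94.7]
```

View pics/t2.png

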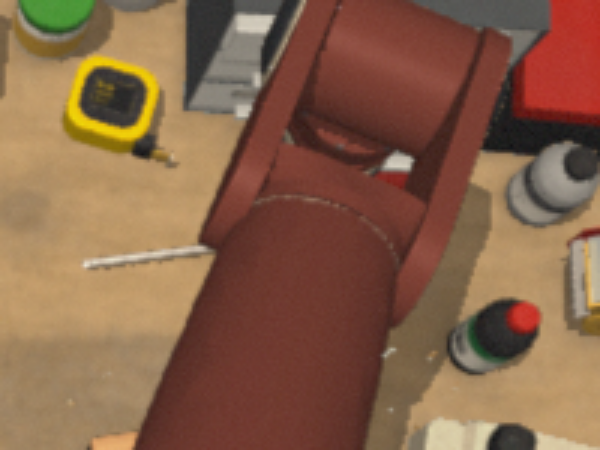

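The picture shows the arm over the screwdriver with the blade tip at crop (88,265), undisturbed. Now I'll descend and grip.

```bash
python3 -m crank '{"angular":[[0,0,0],[0,0,0],[0,0,0],[0,0,0],[0,0,0],[0,0,0],[0,0,0],[0,0,0],[0,0,0],[0,0,0]],"translation":[[0.007,-0.002,0.12],[0.007,-0.002,0.22],[0.007,-0.002,0.29],[0.007,-0.002,0.316],[0.007,-0.002,0.316],[0.007,-0.002,0.316],[0.007,-0.002,0.316],[0.007,-0.002,0.316],[0.007,-0.002,0.316],[0.007,-0.002,0.316]],"fingers":[-0.15,-0.15,-0.15,-0.15,-0.15,1,1,1,1,1]}' 100; python3 -m crank '{"angular":[[0,0,0],[0,0,0],[0,0,0],[0,0,0],[0,0,0],[0,0,0]],"translation":[[0,0,0],[0,0,-0.1],[0,0,-0.2],[0,0,-0.3],[0,0,-0.34],[0,0,-0.34]],"fingers":[1,1,1,1,1,1]}'
python3 - <<'E'
from h import *
from station import capture
for n in("side","top"):
    c=capture(n);np.savez(n+"1.npz",**c)
a=np.load("side1.npz")["pixels"][140:320,190:390];b=np.load("top1.npz")["pixels"][150:330,300:500]
cv2.imwrite("pics/g1.png",cv2.resize(np.hstack([a,b]),None,fx=2,fy=2,interpolation=cv2.INTER_CUBIC))
go(.598,-.15,.105,90)
E
```

```text
time_s: 3.05
tool_pos: [0.6287, -0.1373, 0.0084]
orientation: [3.138, 0.003, 1.794]
ft_force: [-1.0, -1.0, 6.6]
opening: 0.289
grasp_force: 99.4
time_s: 3.65
tool_pos: [0.6284, -0.1369, 0.1104]
orientation: [3.137, 0.003, 1.794]
ft_force: [1.1, 0.2, -1.0]
opening: 0.285
grasp_force: 98.6
t 3.8 ang [-0.0, -0.0, 0.071] tr [-0.024, -0.102, 0.005] mm [-7.3, -30.6, 1.5]
```

View pics/g1.png

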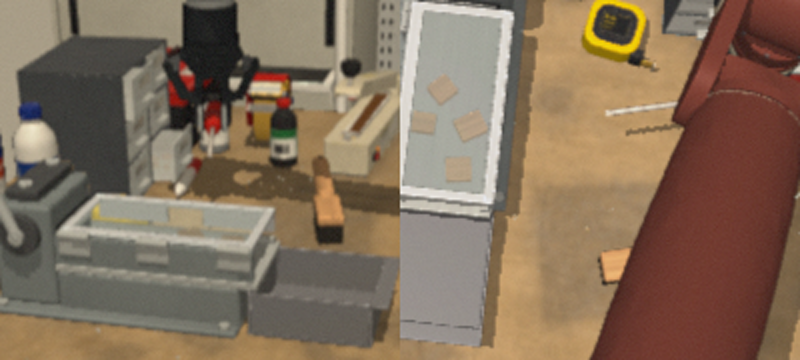

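The side half shows the screwdriver held, with its tip near (211,150); the top half shows the tip at (608,112). I'll triangulate it.

Run:
```python
from h import *
t=load("top1");s=load("side1")
# tip: leftmost bright blade pixel in top
print("tri",tri(t,(404,206),s,(295.3,214.5)))
p=ray(t,(404,206),.116);print("top@.116",p,"side proj",proj(s,p))
q=s[0][195:222,286:304].astype(int);print(q.min(2).tolist())
from station import monitor;print(monitor.observe()["tool_pos"])
```

```text
tri [ 0.59540665 -0.01748938  0.12410355]
top@.116 [ 0.59701536 -0.0185122   0.116     ] side proj [295.22018209 217.45399809]
[[26, 30, 66, 113, 112, 65, 61, 34, 17, 24, 23, 22, 23, 21, 51, 99, 110, 64], [17, 29, 59, 107, 115, 65, 36, 31, 22, 23, 27, 22, 27, 23, 50, 99, 109, 65], [21, 33, 56, 102, 109, 62, 39, 25, 27, 19, 19, 22, 29, 25, 52, 100, 111, 66], [29, 33, 56, 99, 104, 61, 34, 25, 14, 22, 22, 27, 20, 27, 54, 99, 109, 71], [24, 36, 58, 101, 106, 63, 22, 20, 26, 28, 28, 25, 32, 22, 50, 98, 112, 72], [21, 32, 58, 98, 109, 64, 19, 18, 24, 25, 29, 25, 25, 18, 52, 99, 114, 74], [30, 35, 59, 100, 111, 68, 23, 16, 30, 27, 17, 28, 20, 19, 48, 98, 111, 75], [44, 33, 58, 103, 110, 70, 23, 19, 20, 28, 29, 24, 25, 21, 46, 90, 110, 72], [40, 28, 58, 97, 107, 70, 24, 17, 27, 47, 59, 39, 16, 12, 41, 85, 108, 84], [38, 22, 49, 90, 102, 70, 57, 33, 38, 79, 92, 54, 20, 35, 63, 86, 106, 97], [38, 21, 46, 78, 90, 95, 103, 70, 51, 95, 102, 59, 33, 71, 110, 107, 110, 107], [42, 22, 30, 53, 81, 112, 131, 106, 80, 111, 109, 65, 70, 110, 136, 134, 128, 119], [40, 20, 26, 38, 73, 110, 141, 134, 108, 
[... 500 characters left out ...]
0, 91, 102, 133, 141, 112, 103, 107, 100, 95, 88, 82, 73], [68, 69, 73, 70, 70, 74, 78, 100, 139, 145, 102, 91, 92, 93, 86, 82, 75, 69], [77, 75, 74, 71, 70, 67, 73, 98, 142, 142, 101, 88, 86, 82, 80, 74, 68, 68], [88, 79, 80, 83, 77, 74, 75, 94, 136, 134, 92, 72, 70, 69, 69, 69, 71, 74], [107, 87, 80, 81, 78, 82, 76, 94, 126, 125, 84, 69, 66, 67, 68, 72, 76, 81], [93, 68, 63, 74, 78, 75, 64, 73, 94, 95, 72, 57, 56, 57, 59, 59, 63, 75], [68, 43, 42, 48, 58, 65, 52, 51, 59, 61, 58, 48, 50, 49, 53, 53, 53, 59], [51, 28, 25, 22, 40, 47, 46, 47, 48, 51, 51, 50, 50, 48, 47, 47, 49, 48], [37, 26, 21, 20, 24, 44, 51, 48, 48, 48, 50, 51, 48, 50, 49, 50, 49, 50]]
[ 0.62618959 -0.13612364  0.10645582]
```

```bash
python3 -c "
from h import *
go(.598,-.055,.074,89)"
```

```text
t 3.8 ang [-0.0, -0.0, 0.077] tr [0.284, -0.032, 0.108] mm [85.3, -9.5, 32.5]
```

```bash
python3 -m crank '{"angular":[[0,0,0.03],[0,0,0.06],[0,0,0.077],[0,0,0.077],[0,0,0.077],[0,0,0.077],[0,0,0.077]],"translation":[[0.08,-0.01,0.03],[0.18,-0.02,0.07],[0.25,-0.03,0.1],[0.284,-0.032,0.108],[0.284,-0.032,0.108],[0.284,-0.032,0.108],[0.284,-0.032,0.108]],"fingers":[1,1,1,1,1,1,1]}'
python3 - <<'E'
from h import *
from station import capture
for n in("side","top"):
    c=capture(n);np.savez(n+"2.npz",**c)
a=np.load("side2.npz")["pixels"][200:310,200:350];b=np.load("top2.npz")["pixels"][150:260,290:440]
cv2.imwrite("pics/g2.png",cv2.resize(np.hstack([a,b]),None,fx=2.6,fy=2.6,interpolation=cv2.INTER_CUBIC))
go(.598,-.003,.072,89)
E
```

```text
time_s: 4.45
tool_pos: [0.5995, -0.0564, 0.0759]
orientation: [3.14, 0.001, 1.551]
ft_force: [-1.0, 0.1, -0.7]
opening: 0.288
grasp_force: 98.7
t 4.5 ang [0.0, 0.0, -0.001] tr [0.178, -0.008, 0.013] mm [53.3, -2.5, 4.0]
```

View pics/g2.png

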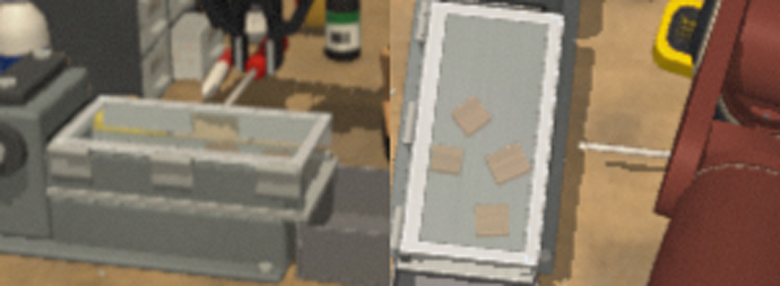

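The top half shows the blade tip at crop (580,147), short of the guard's long edge. The side view shows the blade end partly behind the guard at (228,102).

Run:
```python
from h import *
t=load("top2");s=load("side2")
p=ray(t,(363,206.4),.084);print(p,proj(s,p), (proj(s,p)-[200,200])*2.6)
f=lambda p:(np.array(p)+.5)/2.6-.5
print(tri(t,(363,206.4),s,f((227,103))+[200,200]))
go(.602,-.003,.072,89)
```

```text
[0.59655951 0.06663572 0.084     ] [286.06370281 241.77318859] [223.76562731 108.61029034]
[0.59422711 0.06683482 0.09072966]
t 4.5 ang [0.0, 0.0, -0.001] tr [0.178, 0.005, 0.013] mm [53.4, 1.5, 4.0]
```

```bash
python3 -m crank '{"angular":[[0,0,0],[0,0,0],[0,0,0],[0,0,0],[0,0,0],[0,0,0],[0,0,0],[0,0,0],[0,0,0]],"translation":[[0,0,0.013],[0.03,0.002,0.013],[0.06,0.002,0.013],[0.09,0.003,0.013],[0.12,0.004,0.013],[0.15,0.005,0.013],[0.17,0.005,0.013],[0.17,0.005,0.013],[0.17,0.005,0.013]],"fingers":[1,1,1,1,1,1,1,1,1]}'
python3 - <<'E'
from h import *
from station import capture
for n in("side","top"):
    c=capture(n);np.savez(n+"3.npz",**c)
a=np.load("side3.npz")["pixels"][200:310,200:350];b=np.load("top3.npz")["pixels"][150:260,290:440]
cv2.imwrite("pics/g3.png",cv2.resize(np.hstack([a,b]),None,fx=2.6,fy=2.6,interpolation=cv2.INTER_CUBIC))
E
```

```text
time_s: 5.45
tool_pos: [0.6012, -0.0044, 0.0714]
orientation: [3.142, 0.0, 1.552]
ft_force: [-0.5, 0.4, -0.4]
opening: 0.287
grasp_force: 98.6
```

View pics/g3.png

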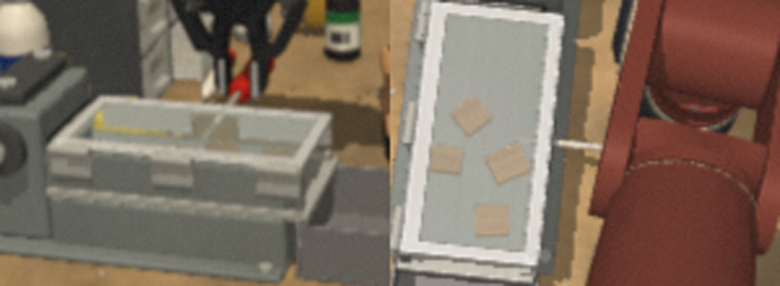

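The blade is seen through the guard, inside the notch (side crop about (215,125)), and there is no contact force. Now I'll lever the guard up along the arc.

```bash
python3 -m crank '{"angular":[[0,0,0],[0,0,0],[0,0,0],[0,0,0],[0,0,0],[0,0,0],[0,0,0],[0,0,0],[0,0,0]],"translation":[[0,0,-0.035],[0,0,-0.07],[0.003,0,-0.105],[0.01,0,-0.135],[0.018,0,-0.164],[0.03,0,-0.192],[0.044,0,-0.219],[0.062,0,-0.244],[0.081,0,-0.268]],"fingers":[1,1,1,1,1,1,1,1,1]}' 120
python3 - <<'E'
from h import *
from station import capture
for n in("side","top"):
    c=capture(n);np.savez(n+"4.npz",**c)
a=np.load("side4.npz")["pixels"][150:310,200:350];b=np.load("top4.npz")["pixels"][120:280,290:440]
cv2.imwrite("pics/g4.png",cv2.resize(np.hstack([a,b]),None,fx=2.6,fy=2.6,interpolation=cv2.INTER_CUBIC))
E
```

```text
time_s: 6.45
tool_pos: [0.602, 0.0202, 0.1528]
orientation: [3.141, 0.0, 1.552]
ft_force: [0.0, -2.4, -1.4]
opening: 0.279
grasp_force: 121.7
```

View pics/g4.png

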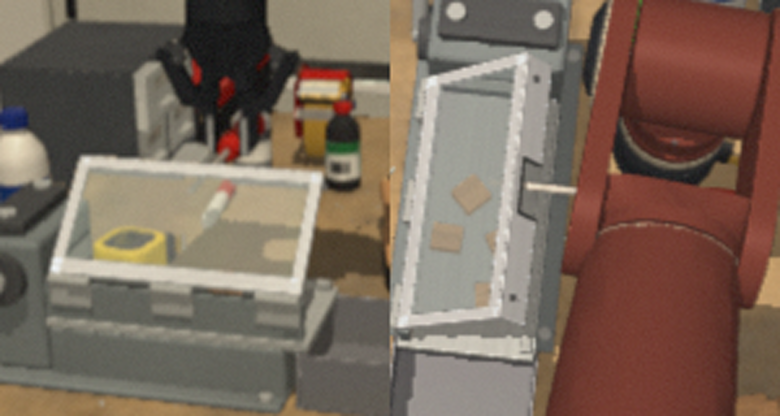

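The guard is at about 45° and the blade is through the notch at top crop (530,187). Continue to the end stop.

```bash
python3 -m crank '{"angular":[[0,0,0],[0,0,0],[0,0,0],[0,0,0],[0,0,0],[0,0,0],[0,0,0],[0,0,0],[0,0,0],[0,0,0]],"translation":[[0.022,0,-0.021],[0.046,0,-0.041],[0.072,0,-0.058],[0.099,0,-0.071],[0.128,0,-0.082],[0.157,0,-0.091],[0.187,0,-0.096],[0.205,0,-0.097],[0.22,0,-0.097],[0.22,0,-0.097]],"fingers":[1,1,1,1,1,1,1,1,1,1]}'
python3 - <<'E'
from h import *
from station import capture,monitor
for n in("side","top"):
    c=capture(n);np.savez(n+"5.npz",**c)
t=load("top5");hsv=cv2.cvtColor(t[0],cv2.COLOR_BGR2HSV)
# white frame pixels near guard; predicted free edge corners for angles
m=cv2.inRange(hsv,(0,0,190),(180,40,255))
ys,xs=np.nonzero(m[120:270,270:370]);print("white cols",xs.min()+270,xs.max()+270,"rows",ys.min()+120,ys.max()+120)
print("per row",[(r,(np.nonzero(m[r,270:375])[0][[0,-1]]+270).tolist()) for r in range(140,260,15) if m[r,270:375].any()])
for th in(1.2,1.35,1.45,1.5):
    print(th,[proj(t,(.598+x,.2105-.118*np.cos(th),.1+.118*np.sin(th))).round(1).tolist() for x in(-.108,.108)])
go(.601,.02,.2,89)
E
```

```text
time_s: 7.55
tool_pos: [0.6032, 0.0835, 0.1815]
orientation: [3.141, 0.006, 1.552]
ft_force: [-2.1, -10.0, 1.0]
opening: 0.282
grasp_force: 122.5
white cols 292 344 rows 122 255
per row [(140, [303, 317]), (155, [301, 315]), (170, [299, 302]), (185, [297, 300]), (200, [296, 310]), (215, [294, 308]), (230, [292, 306]), (245, [316, 324])]
1.2 [[310.1, 235.6], [321.9, 131.7]]
1.35 [[301.3, 234.1], [313.5, 129.8]]
1.45 [[295.2, 233.2], [307.7, 128.9]]
1.5 [[292.2, 232.8], [304.8, 128.5]]
t 7.7 ang [0.0, 0.002, -0.001] tr [-0.212, -0.003, -0.061] mm [-63.6, -0.9, -18.3]
```

```bash
python3 -m crank '{"angular":[[0,0,0],[0,0,0],[0,0,0],[0,0,0],[0,0,0],[0,0,0],[0,0,-0.03],[0,0,-0.07],[0,0,-0.07]],"translation":[[-0.06,0,0],[-0.15,0,0],[-0.25,0,0],[-0.35,0,0],[-0.45,0,0],[-0.55,0,0.05],[-0.65,-0.04,0.15],[-0.72,-0.07,0.25],[-0.72,-0.07,0.25]],"fingers":[1,1,1,1,1,1,1,1,1]}'
python3 - <<'E'
from h import *
go(.6285,-.137,.0095,102.8)
E
```

```text
time_s: 8.55
tool_pos: [0.5732, -0.1308, 0.1]
orientation: [-3.133, -0.006, 1.769]
ft_force: [-0.7, -0.1, -1.4]
opening: 0.282
grasp_force: 121.8
t 8.6 ang [-0.003, -0.002, -0.008] tr [-0.058, 0.179, 0.3] mm [-17.5, 53.8, 89.9]
```

```bash
python3 -m crank '{"angular":[[0,0,-0.008],[0,0,-0.008],[0,0,-0.008],[0,0,-0.008],[0,0,-0.008],[0,0,-0.008],[0,0,-0.008],[0,0,-0.008]],"translation":[[-0.02,0.08,0],[-0.05,0.16,0.04],[-0.058,0.179,0.12],[-0.058,0.179,0.2],[-0.058,0.179,0.26],[-0.058,0.179,0.29],[-0.058,0.179,0.3],[-0.058,0.179,0.3]],"fingers":[1,1,1,1,1,1,1,1]}'
python3 - <<'E'
from h import *
go(.6285,-.137,.0085,102.8)
E
```

```text
time_s: 9.35
tool_pos: [0.6342, -0.136, 0.0163]
orientation: [3.141, 0.0, 1.797]
ft_force: [-0.6, -0.1, -0.7]
opening: 0.286
grasp_force: 122.0
t 9.3 ang [0.0, 0.0, 0.001] tr [0.001, -0.019, 0.026] mm [0.3, -5.7, 7.8]
```

```bash
python3 -m crank '{"angular":[[0,0,0],[0,0,0],[0,0,0],[0,0,0],[0,0,0],[0,0,0],[0,0,0],[0,0,0],[0,0,0],[0,0,0]],"translation":[[0,-0.01,0.01],[0,-0.015,0.02],[0,-0.015,0.026],[0,-0.015,0.026],[0,-0.015,0.026],[0,-0.015,0.026],[0,-0.015,0.026],[0,-0.015,-0.1],[0,-0.015,-0.25],[0,-0.015,-0.4]],"fingers":[1,1,1,1,-0.15,-0.15,-0.15,-0.15,-0.15,-0.15]}'
python3 - <<'E'
from h import *
go(.4747,-.1528,.12,105)
E
```

```text
time_s: 10.35
tool_pos: [0.6289, -0.1369, 0.1367]
orientation: [-3.14, -0.001, 1.797]
ft_force: [1.2, -0.2, 0.1]
opening: 0.573
grasp_force: 0.0
t 10.3 ang [-0.0, -0.0, -0.011] tr [0.063, -0.513, 0.056] mm [19.0, -153.9, 16.9]
```

```bash
python3 -m crank '{"angular":[[0,0,-0.011],[0,0,-0.011],[0,0,-0.011],[0,0,-0.011],[0,0,-0.011],[0,0,-0.011],[0,0,-0.011]],"translation":[[0.01,-0.1,0],[0.03,-0.25,0],[0.05,-0.4,0.03],[0.063,-0.5,0.056],[0.063,-0.513,0.056],[0.063,-0.513,0.056],[0.063,-0.513,0.056]],"fingers":[-0.15,-0.15,-0.15,-0.15,-0.15,-0.15,-0.15]}'
python3 - <<'E'
from h import *
from station import capture
c=capture("side");np.savez("side6.npz",**c)
c=capture("top");np.savez("top6.npz",**c);t=load("top6");hsv=cv2.cvtColor(t[0],cv2.COLOR_BGR2HSV)
m=cv2.inRange(hsv,(0,0,190),(180,40,255));print([(r,(np.nonzero(m[r,270:375])[0][[0,-1]]+270).tolist()) for r in range(140,260,15) if m[r,270:375].any()])
go(.4747,-.1528,.021,105)
E
```

```text
time_s: 11.05
tool_pos: [0.4766, -0.1535, 0.1201]
orientation: [3.14, 0.001, 1.831]
ft_force: [0.2, 0.1, -0.4]
opening: 0.575
grasp_force: 0.0
[(140, [304, 317]), (155, [301, 315]), (170, [299, 302]), (185, [298, 300]), (200, [296, 346]), (215, [294, 346]), (230, [292, 340]), (245, [333, 340])]
t 11.2 ang [0.0, 0.0, -0.0] tr [0.004, -0.007, 0.33] mm [1.2, -2.0, 99.0]
```

```bash
python3 -m crank '{"angular":[[0,0,0],[0,0,0],[0,0,0],[0,0,0],[0,0,0],[0,0,0],[0,0,0],[0,0,0],[0,0,0],[0,0,0]],"translation":[[0.004,-0.007,0.1],[0.004,-0.007,0.2],[0.004,-0.007,0.28],[0.004,-0.007,0.32],[0.004,-0.007,0.33],[0.004,-0.007,0.33],[0.004,-0.007,0.33],[0.004,-0.007,0.33],[0.004,-0.007,0.33],[0.004,-0.007,0.33]],"fingers":[-0.15,-0.15,-0.15,-0.15,-0.15,-0.15,1,1,1,1]}' 100
python3 -m crank '{"angular":[[0,0,0],[0,0,0],[0,0,0],[0,0,0],[0,0,0],[0,0,0],[0,0,0]],"translation":[[0,0,0],[0,0,-0.12],[0,0,-0.25],[0,0,-0.4],[0,0,-0.5],[0,0,-0.5],[0,0,-0.5]],"fingers":[1,1,1,1,1,1,1]}'
python3 - <<'E'
from h import *
from station import capture,monitor
for n in("side","top"):
    c=capture(n);np.savez(n+"7.npz",**c)
print(monitor.observe()["tool_pos"],monitor.observe()["orientation"])
a=np.load("side7.npz")["pixels"][110:310,200:400];b=np.load("top7.npz")["pixels"][130:330,280:480]
cv2.imwrite("pics/g7.png",cv2.resize(np.hstack([a,b]),None,fx=2,fy=2,interpolation=cv2.INTER_CUBIC))
t=load("top7");hsv=cv2.cvtColor(t[0],cv2.COLOR_BGR2HSV)
q=t[0][225:300:3,380:430:4];m=cv2.inRange(hsv,(5,90,120),(20,200,255));m[:,:385]=0
for c in cv2.findContours(m[200:310,380:440].copy(),0,2)[0]:
    if cv2.contourArea(c)>60: print(cv2.contourArea(c),cv2.minAreaRect(c),(cv2.boundingRect(c)))
E
```

```text
time_s: 12.15
tool_pos: [0.4743, -0.1533, 0.0218]
orientation: [3.139, 0.002, 1.831]
ft_force: [0.3, -1.9, 5.5]
opening: 0.261
grasp_force: 97.1
time_s: 12.85
tool_pos: [0.4725, -0.1524, 0.1695]
orientation: [-3.141, -0.0, 1.831]
ft_force: [0.6, 0.9, -3.6]
opening: 0.26
grasp_force: 98.5
[ 0.4713778  -0.15182573  0.16722473] [-3.13795528e+00 -3.04480360e-03  1.83129288e+00]
5410.5 ((31.999996185302734, 54.49999237060547), (53.99999237060547, 108.99998474121094), 0.0) (5, 0, 55, 110)
```

Run:
```python
from h import *
s=load("side7");t=load("top7");d=np.array([np.cos(1.8313),np.sin(1.8313),0]);n=np.array([-d[1],d[0],0])
b=np.array([.4714,-.1518,.1454])
for k in(.124,.046):
  for w in(-.017,.017):
    print(k,w,[proj(s,b+k*d+w*n+[0,0,z]).round(1).tolist() for z in(0,.026,.04)],proj(t,b+k*d+w*n+[0,0,.04]).round(1))
c=proj(s,b+.124*d);u,v=map(int,c.round())
for du in(-4,0,4):print(du,u+du,[(r,s[0][r,u+du].tolist()) for r in range(v-26,v+12,2)])
c=proj(t,b+.124*d+[0,0,.04]);u,v=map(int,c.round());print([(x,t[0][v,x].tolist()) for x in range(u-12,u+12,2)])
go(.668,.0675,.16,90)
```

```text
0.124 -0.017 [[351.2, 208.7], [351.4, 198.6], [351.4, 193.0]] [407.9 265.6]
0.124 0.017 [[365.1, 208.4], [365.3, 198.3], [365.4, 192.8]] [411.2 282.7]
0.046 -0.017 [[348.7, 199.1], [348.8, 189.4], [348.9, 184.2]] [447.2 259.5]
0.046 0.017 [[361.8, 198.9], [362.0, 189.2], [362.1, 183.9]] [450.7 276.5]
-4 354 [(183, [92, 150, 208]), (185, [87, 140, 196]), (187, [84, 135, 190]), (189, [86, 139, 194]), (191, [92, 147, 204]), (193, [91, 147, 208]), (195, [72, 118, 165]), (197, [50, 76, 104]), (199, [26, 30, 33]), (201, [23, 28, 30]), (203, [21, 26, 27]), (205, [18, 24, 28]), (207, [64, 86, 96]), (209, [131, 168, 188]), (211, [124, 158, 175]), (213, [117, 151, 167]), (215, [118, 151, 166]), (217, [116, 150, 165]), (219, [118, 150, 167])]
0 358 [(183, [81, 128, 173]), (185, [80, 132, 188]), (187, [86, 138, 193]), (189, [83, 136, 191]), (191, [85, 139, 195]), (193, [89, 142, 199]), (195, [75, 120, 168]), (197, [47, 75, 103]), (199, [25, 29, 34]), (201, [27, 30, 32]), (203, [24, 30, 33]), (205, [23, 28, 30]), (207, [66, 85, 97]), (209, [133, 170, 188]), (211, [118, 157, 176]), (213, [116, 147
[... 183 characters left out ...]
191, [89, 139, 193]), (193, [92, 149, 210]), (195, [76, 124, 173]), (197, [47, 76, 104]), (199, [31, 38, 44]), (201, [32, 41, 46]), (203, [35, 43, 50]), (205, [28, 41, 47]), (207, [73, 86, 91]), (209, [121, 143, 156]), (211, [128, 164, 182]), (213, [117, 149, 167]), (215, [118, 151, 167]), (217, [119, 152, 168]), (219, [116, 149, 167])]
[(398, [94, 128, 156]), (400, [94, 129, 157]), (402, [97, 129, 154]), (404, [96, 128, 155]), (406, [92, 127, 155]), (408, [58, 75, 90]), (410, [68, 101, 137]), (412, [102, 155, 214]), (414, [101, 156, 215]), (416, [100, 154, 212]), (418, [98, 153, 212]), (420, [103, 157, 216])]
t 12.9 ang [-0.001, -0.001, 0.083] tr [0.538, 0.822, 0.023] mm [161.3, 246.5, 6.8]
```

```bash
python3 -m crank '{"angular":[[0,0,0.03],[0,0,0.06],[0,0,0.083],[0,0,0.083],[0,0,0.083],[0,0,0.083],[0,0,0.083],[0,0,0.083],[0,0,0.083],[0,0,0.083]],"translation":[[0.03,0.13,0],[0.08,0.27,0],[0.18,0.42,0],[0.3,0.57,0],[0.4,0.7,0.01],[0.49,0.78,0.02],[0.538,0.822,0.023],[0.538,0.822,0.023],[0.538,0.822,0.023],[0.538,0.822,0.023]],"fingers":[1,1,1,1,1,1,1,1,1,1]}'
python3 - <<'E'
from h import *
go(.668,.0675,.0825,90)
E
```

```text
time_s: 13.95
tool_pos: [0.6687, 0.0655, 0.1622]
orientation: [-3.14, 0.001, 1.569]
ft_force: [0.5, -0.4, -1.9]
opening: 0.265
grasp_force: 98.7
t 13.9 ang [-0.001, 0.0, -0.001] tr [0.007, -0.002, 0.266] mm [2.0, -0.5, 79.7]
```

```bash
python3 -m crank '{"angular":[[0,0,0],[0,0,0],[0,0,0],[0,0,0],[0,0,0],[0,0,0],[0,0,0]],"translation":[[0.005,0,0.05],[0.005,0,0.1],[0.005,0,0.16],[0.005,0,0.21],[0.005,0,0.245],[0.005,0,0.26],[0.005,0,0.262]],"fingers":[1,1,1,1,1,1,1]}'
python3 - <<'E'
from h import *
go(.668,.0675,.0825,90)
from station import monitor
print(monitor.observe()["ft_force"])
E
```

```text
time_s: 14.65
tool_pos: [0.6692, 0.0685, 0.0836]
orientation: [-3.14, -0.0, 1.571]
ft_force: [-0.5, -0.2, -2.4]
opening: 0.263
grasp_force: 98.8
t 14.7 ang [-0.0, -0.0, -0.0] tr [-0.003, -0.004, 0.004] mm [-1.0, -1.2, 1.1]
[-0.45521371 -0.23592034 -2.38019713]
```

```bash
python3 -m crank '{"angular":[[0,0,0],[0,0,0],[0,0,0],[0,0,0],[0,0,0],[0,0,0],[0,0,0],[0,0,0],[0,0,0],[0,0,0]],"translation":[[0,-0.02,0.004],[0,-0.05,0.004],[0,-0.09,0.004],[0,-0.13,0.004],[0,-0.17,0.004],[0,-0.21,0.004],[0,-0.25,0.004],[0,-0.29,0.004],[0,-0.33,0.004],[0,-0.37,0.004]],"fingers":[1,1,1,1,1,1,1,1,1,1]}'
python3 -m crank '{"angular":[[0,0,0],[0,0,0],[0,0,0],[0,0,0],[0,0,0],[0,0,0],[0,0,0],[0,0,0],[0,0,0],[0,0,0]],"translation":[[0,-0.04,0],[0,-0.08,0],[0,-0.12,0],[0,-0.16,0],[0,-0.2,0],[0,-0.24,0],[0,-0.28,0],[0,-0.31,0],[0,-0.33,0],[0,-0.33,0]],"fingers":[1,1,1,1,1,1,1,1,1,1]}'
```

```text
time_s: 15.65
tool_pos: [0.5578, 0.0684, 0.0835]
orientation: [3.141, -0.0, 1.57]
ft_force: [-0.3, -0.1, -1.4]
opening: 0.264
grasp_force: 98.9
time_s: 16.65
tool_pos: [0.4588, 0.0685, 0.0832]
orientation: [-3.141, 0.0, 1.571]
ft_force: [-0.2, -0.8, -2.2]
opening: 0.259
grasp_force: 98.7
```

```bash
python3 -m crank '{"angular":[[0,0,0],[0,0,0],[0,0,0],[0,0,0],[0,0,0],[0,0,0],[0,0,0],[0,0,0],[0,0,0],[0,0,0]],"translation":[[0,0,-0.08],[0,0,-0.18],[-0.08,0,-0.25],[-0.2,0,-0.25],[-0.34,0.01,-0.25],[-0.48,0.03,-0.25],[-0.6,0.04,-0.25],[-0.7,0.05,-0.2],[-0.73,0.05,-0.15],[-0.73,0.05,-0.15]],"fingers":[1,1,1,1,1,1,1,1,1,1]}'
python3 - <<'E'
from h import *
from station import capture
for n in("side","top"):
    c=capture(n);np.savez(n+"8.npz",**c)
a=np.load("side8.npz")["pixels"][180:330,180:400];b=np.load("top8.npz")["pixels"][100:330,270:490]
a=cv2.resize(a,(400,273),interpolation=cv2.INTER_CUBIC);b=cv2.resize(b,(400,418),interpolation=cv2.INTER_CUBIC)
o=np.zeros((418,800,3),np.uint8);o[:273,:400]=a;o[:,400:]=b;cv2.imwrite("pics/g8.png",o)
go(.4747,-.1528,.023,105)
E
```

```text
time_s: 17.65
tool_pos: [0.473, -0.1507, 0.1256]
orientation: [-3.137, -0.002, 1.568]
ft_force: [0.7, 1.4, -1.6]
opening: 0.261
grasp_force: 98.6
t 17.8 ang [-0.0, -0.0, -0.083] tr [-0.011, 0.002, 0.349] mm [-3.3, 0.6, 104.7]
```

View pics/g8.png

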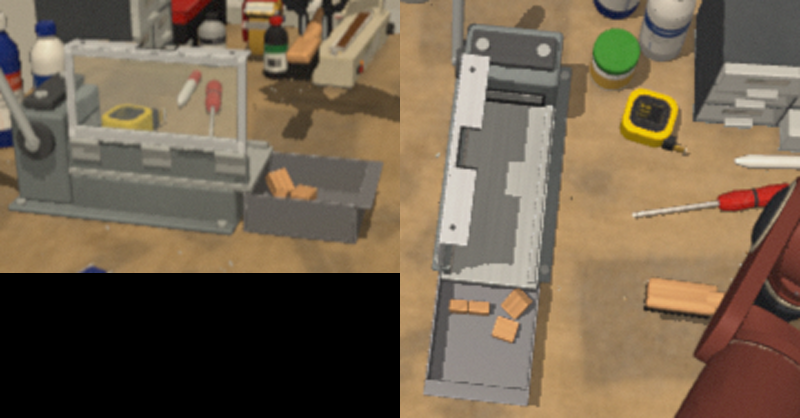

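All four offcuts are in the tray (top crop (458,306), (479,308), (516,303), (506,329)). The bed is empty, the guard stands open and the screwdriver is on the bench. Next I'll lay down the brush.

```bash
python3 -m crank '{"angular":[[0,0,0],[0,0,0],[0,0,0],[0,0,0],[0,0,0],[0,0,0],[0,0,0],[0,0,0],[0,0,0]],"translation":[[0,0,0.08],[0,0,0.17],[0,0,0.25],[0,0,0.31],[0,0,0.335],[0,0,0.347],[0,0,0.347],[0,0,0.347],[0,0,0.347]],"fingers":[1,1,1,1,1,1,1,1,1]}'
python3 -c "
from h import *
go(.4747,-.1528,.0225,90)"
```

```text
time_s: 18.65
tool_pos: [0.4755, -0.1509, 0.0255]
orientation: [3.14, 0.001, 1.571]
ft_force: [-0.3, 0.6, -2.6]
opening: 0.263
grasp_force: 98.6
t 18.6 ang [0.001, 0.0, -0.0] tr [-0.006, -0.003, 0.01] mm [-1.9, -0.8, 3.0]
```

```bash
python3 -m crank '{"angular":[[0,0,0],[0,0,0],[0,0,0],[0,0,0],[0,0,0],[0,0,0],[0,0,0],[0,0,0],[0,0,0],[0,0,0]],"translation":[[0,0,0.008],[0,0,0.008],[0,0,0.008],[0,0,0.008],[0,0,0.008],[0,0,-0.08],[0,0,-0.25],[0,0,-0.4],[0,0,-0.56],[0,0,-0.72]],"fingers":[1,1,-0.2,-0.2,-0.2,-0.2,-0.2,-0.2,-0.2,-0.2]}'
python3 -m crank '{"angular":[[0,0,0],[0,0,0],[0,0,0],[0,0,0],[0,0,0],[0,0,0],[0,0,0],[0,0,0],[0,0,0],[0,0,0]],"translation":[[0,0,-0.3],[0.15,0.05,-0.33],[0.3,0.1,-0.33],[0.45,0.2,-0.33],[0.6,0.3,-0.33],[0.75,0.4,-0.33],[0.9,0.4,-0.33],[1,0.4,-0.33],[1,0.4,-0.33],[1,0.4,-0.33]],"fingers":[1,1,1,1,1,1,1,1,1,1]}'
python3 -c "
from h import *
go(.598,.29,.335,90)"
```

```text
time_s: 19.65
tool_pos: [0.4743, -0.1503, 0.2424]
orientation: [3.141, 0.0, 1.571]
ft_force: [1.1, 0.2, 0.2]
opening: 0.6
grasp_force: 0.0
time_s: 20.65
tool_pos: [0.5945, 0.1504, 0.339]
orientation: [-3.141, 0.001, 1.573]
ft_force: [0.6, -0.7, -0.4]
opening: -0.003
grasp_force: 0.0
t 20.6 ang [-0.0, 0.0, 0.001] tr [0.465, 0.013, 0.013] mm [139.6, 3.8, 4.0]
```

```bash
python3 -m crank '{"angular":[[0,0,0],[0,0,0],[0,0,0],[0,0,0],[0,0,0],[0,0,0],[0,0,0],[0,0,0],[0,0,0],[0,0,0]],"translation":[[0.12,0.01,0],[0.28,0.013,0],[0.42,0.013,0],[0.465,0.013,0],[0.465,0.013,0.08],[0.465,0.013,0.2],[0.465,0.013,0.32],[0.45,0.013,0.42],[0.43,0.013,0.455],[0.42,0.013,0.455]],"fingers":[1,1,1,1,1,1,1,1,1,1]}'
python3 -c "
from h import *
go(.598,.217,.203,90)"
```

```text
time_s: 21.65
tool_pos: [0.5979, 0.2733, 0.2008]
orientation: [-3.138, 0.002, 1.569]
ft_force: [0.8, -0.3, -0.8]
opening: 0.0
grasp_force: 0.0
t 21.6 ang [-0.001, 0.001, -0.001] tr [-0.188, 0.001, -0.007] mm [-56.3, 0.2, -2.1]
```

```bash
python3 -m crank '{"angular":[[0,0,0],[0,0,0],[0,0,0],[0,0,0],[0,0,0],[0,0,0],[0,0,0],[0,0,0],[0,0,0],[0,0,0]],"translation":[[-0.08,0,-0.007],[-0.15,0,-0.007],[-0.191,0,-0.007],[-0.225,0,-0.002],[-0.26,0,0.004],[-0.293,0,0.015],[-0.325,0,0.028],[-0.355,0,0.045],[-0.385,0,0.065],[-0.41,0,0.088]],"fingers":[1,1,1,1,1,1,1,1,1,1]}'
python3 -c "
from h import *
go(.598,.117,.1,90)"
```

```text
time_s: 22.65
tool_pos: [0.5984, 0.1516, 0.1756]
orientation: [-3.141, 0.0, 1.57]
ft_force: [0.1, 0.4, -0.0]
opening: -0.003
grasp_force: 0.4
t 22.6 ang [-0.0, 0.0, -0.0] tr [-0.115, -0.001, 0.252] mm [-34.6, -0.4, 75.6]
```

Run:
```python
from h import *
from station import capture
c=capture("side");np.savez("side9.npz",**c);s=load("side9")
hsv=cv2.cvtColor(s[0],cv2.COLOR_BGR2HSV)
for th in(1.5,1.2,1.0,.9,.8,.7,.6,.5,.3):
    P=[proj(s,(.598+x,.2105-.112*np.cos(th)+.002*np.sin(th),.098+.112*np.sin(th)+.002*np.cos(th))) for x in(-.1,-.075,-.05,.05,.075,.1)]
    print(th,[hsv[int(round(v)),int(round(u)),1:].tolist() for u,v in P],P[0].round())
```

```text
1.5 [[38, 189], [37, 209], [26, 126], [27, 205], [31, 204], [23, 56]] [311. 213.]
1.2 [[119, 75], [50, 147], [47, 169], [42, 73], [28, 55], [9, 57]] [315. 211.]
1.0 [[38, 160], [56, 183], [47, 167], [34, 83], [31, 100], [31, 122]] [317. 213.]
0.9 [[32, 207], [39, 202], [32, 135], [29, 131], [27, 205], [30, 210]] [318. 214.]
0.8 [[4, 231], [29, 212], [26, 185], [27, 131], [28, 208], [30, 212]] [319. 216.]
0.7 [[21, 219], [28, 173], [32, 168], [33, 149], [32, 176], [29, 176]] [320. 218.]
0.6 [[29, 204], [69, 182], [69, 182], [62, 169], [64, 168], [66, 177]] [321. 221.]
0.5 [[31, 191], [67, 180], [68, 183], [63, 167], [62, 165], [63, 174]] [321. 224.]
0.3 [[118, 154], [67, 180], [96, 165], [63, 167], [60, 165], [58, 163]] [322. 231.]
```

```bash
python3 -m crank '{"angular":[[0,0,0],[0,0,0],[0,0,0],[0,0,0],[0,0,0],[0,0,0],[0,0,0],[0,0,0],[0,0,0],[0,0,0]],"translation":[[-0.03,0,0.028],[-0.051,0,0.055],[-0.071,0,0.085],[-0.086,0,0.117],[-0.099,0,0.149],[-0.108,0,0.183],[-0.115,0,0.217],[-0.117,0,0.24],[-0.117,0,0.256],[-0.117,0,0.262]],"fingers":[1,1,1,1,1,1,1,1,1,1]}'
python3 -c "
from h import *
go(.598,.115,.095,90)"
```

```text
time_s: 23.7
tool_pos: [0.5982, 0.1173, 0.0998]
orientation: [-3.139, 0.001, 1.571]
ft_force: [-10.3, -2.7, 18.4]
opening: 0.006
grasp_force: 9.1
t 23.7 ang [-0.001, 0.0, 0.0] tr [-0.007, -0.001, 0.016] mm [-2.2, -0.2, 4.8]
```

```bash
python3 -m crank '{"angular":[[0,0,0],[0,0,0],[0,0,0],[0,0,0],[0,0,0],[0,0,0],[0,0,0],[0,0,0]],"translation":[[0,0,-0.02],[0,0,-0.15],[0,0,-0.3],[0,0,-0.45],[-0.15,0,-0.5],[-0.3,0,-0.5],[-0.45,0,-0.5],[-0.6,0,-0.5]],"fingers":[1,1,1,1,1,1,1,1]}'
python3 - <<'E'
from h import *
from station import capture
import numpy as np
for n in("side","top"):
    c=capture(n);np.savez(n+"10.npz",**c)
t=load("top10");t0=load("top0");s=load("side10");s0=load("side0")
def corners(I):
    m=cv2.inRange(cv2.cvtColor(I,cv2.COLOR_BGR2HSV),(0,0,195),(180,40,255));q=np.zeros_like(m);q[140:260,285:365]=m[140:260,285:365]
    c=max(cv2.findContours(q,0,1)[0],key=cv2.contourArea);return cv2.minAreaRect(c)
print(corners(t0[0]),corners(t[0]))
def diff(a,b,box):
    x0,y0,x1,y1=box;return np.abs(a[y0:y1,x0:x1].astype(int)-b[y0:y1,x0:x1]).mean().round(2)
print("side guard free edge diff",diff(s[0],s0[0],(225,235,330,265)))
for n,b in(("marker",(452,182,515,196)),("tape",(388,148,430,186)),("stapler",(162,163,232,208)),("box",(158,302,204,352)),("screwdriver",(396,198,492,224)),("brush",(396,262,492,294))):print(n,diff(t[0],t0[0],b))
m=cv2.inRange(cv2.cvtColor(t[0],cv2.COLOR_BGR2HSV),(5,80,100),(20,220,255));q=m[240:325,280:350]
print([(cv2.contourArea(c),[ray(t,np.array(cv2.minAreaRect(c)[0])+[280,240],.02).round(3)[:2].tolist()]) for c in cv2.findContours(q,0,2)[0] if cv2.contourArea(c)>15])
go(.5,-.1,.25,90)
E
```

```text
time_s: 24.5
tool_pos: [0.5986, -0.064, 0.2483]
orientation: [3.14, 0.0, 1.571]
ft_force: [0.8, 0.3, -0.7]
opening: 0.001
grasp_force: 0.0
((324.8719482421875, 200.65245056152344), (51.79239273071289, 96.51717376708984), 6.340191841125488) ((325.0013732910156, 200.7369842529297), (53.02284240722656, 96.62405395507812), 6.009006023406982)
side guard free edge diff 5.7
marker 60.2
tape 16.45
stapler 11.23
box 12.62
screwdriver 47.07
brush 50.1
[(141.0, [[0.458, 0.174]]), (293.0, [[0.454, 0.122]]), (1003.5, [[0.43, 0.156]])]
t 24.6 ang [0.0, 0.001, -0.002] tr [-0.111, -0.327, -0.007] mm [-33.4, -98.2, -2.2]
```

```bash
python3 -m crank '{"angular":[[0,0,0],[0,0,0],[0,0,0],[0,0,0],[0,0,0],[0,0,0],[0,0,0],[0,0,0],[0,0,0],[0,0,0]],"translation":[[-0.1,-0.1,0],[-0.25,-0.2,-0.03],[-0.4,-0.3,-0.03],[-0.55,-0.4,-0.03],[-0.7,-0.5,-0.03],[-0.85,-0.6,-0.03],[-1,-0.7,-0.03],[-1,-0.8,-0.03],[-1,-0.8,-0.03],[-1,-0.8,-0.03]],"fingers":[1,1,1,1,1,1,1,1,1,1]}'
python3 - <<'E'
from h import *
from station import capture
for n in("side","top"):
    c=capture(n);np.savez(n+"11.npz",**c)
t=load("top11");t0=load("top0")
for n,(x0,y0,x1,y1) in(("marker",(452,180,515,198)),("tape",(388,148,430,186)),("stapler",(162,163,232,208)),("box",(158,302,204,352)),("screwdriver",(396,198,492,224)),("brush",(396,262,492,294)),("bed guard",(290,150,360,250))):
    r=cv2.matchTemplate(t[0][y0-10:y1+10,x0-10:x1+10],t0[0][y0:y1,x0:x1],cv2.TM_CCOEFF_NORMED);_,v,_,l=cv2.minMaxLoc(r);print(n,round(v,3),l[0]-10,l[1]-10)
m=cv2.inRange(cv2.cvtColor(t[0],cv2.COLOR_BGR2HSV),(5,80,100),(20,220,255))
for c in cv2.findContours(m[150:325,285:355],0,2)[0]:
    if cv2.contourArea(c)>15: p=np.array(cv2.minAreaRect(c)[0])+[285,150];print(cv2.contourArea(c),p.round(),ray(t,p,.02).round(3)[:2])
E
```

```text
time_s: 25.6
tool_pos: [0.3582, -0.3628, 0.2568]
orientation: [3.141, -0.0, 1.569]
ft_force: [-0.4, 0.4, 0.6]
opening: -0.001
grasp_force: 0.0
marker 0.999 0 0
tape 0.999 0 0
stapler 0.999 0 0
box 0.997 0 0
screwdriver 0.978 0 0
brush 0.298 -1 -10
bed guard 0.988 0 0
137.0 [308. 269.] [0.458 0.175]
291.5 [331. 273.] [0.454 0.122]
858.5 [320. 284.] [0.428 0.144]
822.0 [292. 220.] [0.565 0.222]
```

Run:
```python
from h import *
t=load("top11");m=cv2.inRange(cv2.cvtColor(t[0],cv2.COLOR_BGR2HSV),(5,110,170),(20,220,255))
for c in cv2.findContours(m[240:320,380:520],0,2)[0]:
    if cv2.contourArea(c)>100: r=cv2.minAreaRect(c);print(r,[ray(t,np.array(b)+[380,240],.04).round(3)[:2].tolist() for b in cv2.boxPoints(r)])
from station import job
print(job.hand_in())
```

```text
((38.5, 75.0), (8.0, 63.0), 90.0) [[0.38, -0.008], [0.395, -0.144], [0.377, -0.145], [0.363, -0.009]]
((63.22312545776367, 34.03042984008789), (86.9228286743164, 14.231925010681152), 7.765166282653809) [[0.461, -0.028], [0.493, -0.03], [0.487, -0.22], [0.455, -0.217]]
the job is handed in; nothing more can be done
None
```

The job is handed in at about 26 s, with all four offcuts in the tray, both tools lying on the bench clear of the machine, the guard shut, and the marker, tape measure, stapler and carton where they were.

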